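Empty the trial press's catch tray

TASK

Lift the wire cover off the catch tray and hang it by its handle on both prongs of the hook stand, and leave it hanging there. Then take the two castings out of the tray and set them, not dropping them, in the tote, each flat on its foot on the tote's floor. Do not let the cover fall, keep the tote where it is and leave the other things on the bench alone.

Things in the scene. Friction and masses are not known exactly. Their poses are not given: they have to be found in the camera images.
- tray: Fixed grey sheet-metal catch tray at the foot of the press's discharge slide: open box 220 mm (x) by 160 mm (y) outside, 62 mm high, walls and floor 4 mm. Origin: centre of its underside, z up. The slide (150 mm wide, rims about 25 mm high) starts at the top of its -y wall and rises away to -y by 10 degrees; its surface is about 70 mm above the table 150 mm from the tray's origin.
- cover: Loose steel wire cover, 220 mm (x) by 160 mm (y), 6 mm thick, 0.3 kg, resting flat on the tray's rim. A fixed arch handle of 10 mm round bar stands on it: two uprights at y = -60 and +60 mm and a straight top bar along y between them. Origin: centre of the underside of the wire panel, z up.
- cover_grip (a point): Middle of the cover's handle top bar (centre of the 10 mm bar), 85 mm above the cover's underside. Axes as the cover's: y along the bar.
- casting_a: Aluminium bearing-block casting, about 0.22 kg: flat foot 84 (x) x 44 (y) x 10 mm with a round barrel on it (44 mm diameter, axis along y, flat ends 24 mm apart, top 52 mm above the underside). Origin: centre of the underside, z up. Starts flat in the tray under the cover, foot roughly along the tray's y, one casting in the -x half, one in the +x half.
- casting_b: Aluminium bearing-block casting, about 0.22 kg: flat foot 84 (x) x 44 (y) x 10 mm with a round barrel on it (44 mm diameter, axis along y, flat ends 24 mm apart, top 52 mm above the underside). Origin: centre of the underside, z up. Starts flat in the tray under the cover, foot roughly along the tray's y, one casting in the -x half, one in the +x half.
- tote: Loose grey plastic tote, open-topped box 220 mm (x) by 170 mm (y) outside, 65 mm high, walls and floor 4 mm, 1.2 kg, standing on the table. Origin: centre of its underside, z up.
- stand: Fixed hook stand. Origin on the table right below the hook seat, z up. Mast behind the seat at x = +140 to +160 mm, 250 mm high, foot plate 12 mm thick from x = +80 to +200 mm and y = -70 to +70 mm.
- hook_seat (a point): Where the middle of the handle bar lies when hung: midway between the two prongs, 220 mm above the table. Prongs: 8 mm round bars at y = -35 and +35 mm (62 mm gap for the fingers), lowest here (tops 5 mm below this point), rising 24 mm to the mast at x = +142 mm and to open tips at x = -22 mm, tip tops 18 mm above this point. Tips point to -x; the hung bar lies along y.
- oil: Bystander: loose white oil bottle, 60 mm diameter, 160 mm high, 0.3 kg, standing beyond the tote. Origin: centre of the underside.
- runner: Bystander: loose aluminium runner scrap, an H of flat bars 100 x 60 mm, 8 mm thick, with a 40 mm high sprue in the middle, lying on the table near the robot. Origin: centre of the underside.
- spanner: Bystander: loose steel spanner, 170 mm long, lying on the table near the robot. Origin: centre of the underside, x along its length.
There are look-alikes about, which are no part of the job. Leave any pink or red look-alike of the casting_b alone.

How it is judged:
By the outcome, as a careful person would: the job done as asked, in the order asked, and still so for the second after the job is handed in, with the robot touching nothing.
It also fails if it takes over 72 s, if anything falls off the work surface, if the arm or the gripper's body presses on something with over 40 N, if the wrist force passes 120 N, or if a joint passes its speed limit or range.

ROBOT

A 7-joint arm with a two-finger parallel gripper is mounted at the origin on the work surface. World frame = base frame: x ahead of the robot, y to its left, z up, the work surface at z = 0. Lengths are in mm, angles in rad, forces in N, time in s.
With the tool pointing down it reaches from about 350 to 900 mm from the base axis. Payload 7.2 kg.
Tool frame: the origin (TCP) lies between the finger pads; the fingertips stand 8 mm ahead of it and the grasp point (between the pads) lies 11 mm behind it; z points along the fingers, y is the line along which they close (so a half turn about z gives the same grasp; the last joint's range is limited). The gripper opens to 88 mm and grips with 3 to 60 N. Pads are 20 mm wide; open, the fingers measure 115 mm over their backs; the gripper's body (75 mm by 178 mm) begins 61 mm behind the grasp point.
Start: joints at [-1.178, 0.411, -0.013, 1.596, 0.006, 1.134, -0.082], TCP at [277.925, 559.809, 230.653] pointing down, gripper open.
Joint ranges: [-2.95, 2.95], [-0.29, 1.99], [-1.47, 1.44], [0.14, 2.54], [-1.03, 4.17], [0.13, 1.85], [-2.86, 2.86]. Speed limits (rad/s): [2.39, 2.39, 3.01, 3.01, 3.14, 3.14, 3.14].

INTERFACE

Orientations are given as a unit quaternion [x, y, z, w].
In Python, from cell import env gives the robot as it stands. The module is installed in compiled form; this text tells all that it offers.
- The arm moves only by the shell command python3 -m pendant 'ROWS' [FORCE]. ROWS is JSON, a list of rows, each a list of 3 entries, a list of its own where there are three numbers: the shift along the tool's x, y, z in units of 40 mm (1.0 is 40 mm), then the turn, a rotation vector about the tool's x, y, z in units of 6 degrees (1.0 is 6 degrees), then the finger opening in mm, from 0 to 87.8. A call has exactly 8 rows; each row is the pose to reach, as a shift and turn from the pose commanded when the call began, along the tool's axes at that moment; what a row does not reach only later rows make up. A row lasts 1/8 s, in which the tool goes at most 62.5 mm and 10.7 degrees, less where a joint would pass 70% of its speed; a pose out of reach is approached as far as the arm can. A call with a gripper value outside its range is refused whole. The fingers move at their own pace and stop on an object; FORCE is the grip in N (left out, the last holds). Time passes only in rows, so rows that repeat a pose let the fingers close, or fill a call up. It gives the time, the measured TCP pose, the force, the opening and the grip force at its end, in the units of the state.
- env.sense(): the state, without advancing time (a new reading comes with each control period).
- env.camera(name): name is "side" or "top"; returns (picture, depth): 384x512x3 uint8, red, green, blue; 384x512 float32, mm along the optical axis (not along the pixel's ray), 0 where there is no reading.
- env.camera_params(name): a dict with "fx", "fy", "cx", "cy" (pixels), "k1" (the pictures are not rectified: a ray, as slopes to the right and down, at radius r is drawn at 1 + k1 r^2 times it, then the intrinsics apply), "extrinsics" (4x4, takes a point from camera to world coordinates). Camera axes: x right, y down, z forward; pixel columns grow to the right and rows downward; lengths in mm; the calibration is good to about 2 mm. A picture is of the moment at which its call begins. camera_params takes no time and is no camera call.
- env.hand_in(): hands the job in; it is judged then, once.
The state is a dict: "time_s": time; "qpos": joint angles; "qd": joint speeds; "joint_efforts": joint torques, N m; "tcp_pos": TCP position; "orientation": TCP orientation; "contact_force": force on the tool from outside, world axes, zero at the start; "moment": the same for the moment, N m; "opening": finger opening in mm; "grip_force": force on a finger pad.
Only numpy, scipy, OpenCV 4.12 (cv2) and the standard library are available. Lean on these libraries where they do the work, as an engineer would, in place of code of your own. Each camera call takes 0.05 s, during which the arm holds its last target. There are 200 camera calls.

## Working session

There is one attempt and no reset: what is moved stays moved. The work goes in short steps, Python scripts to look and compute and a shell command to move; the robot and the scene stay as the last step left them, time stands still between calls to the robot, and variables do not carry over. Pictures are saved under pics/ and viewed, at most 10 in all, crops included, and the job is handed in when it is done.

```bash
ls; mkdir -p pics; cat > h.py <<'E'
import numpy as np, cv2
from cell import env
from scipy.spatial.transform import Rotation as R
def snap(name, fn=None):
    p,d=env.camera(name); np.savez(''+name+'.npz',p=p,d=d)
    if fn: cv2.imwrite('pics/'+fn,p[:,:,::-1])
    return p,d
def cloud(name,d):
    c=env.camera_params(name); K=np.array([[c['fx'],0,c['cx']],[0,c['fy'],c['cy']],[0,0,1.]])
    v,u=np.mgrid[:d.shape[0],:d.shape[1]]
    pts=np.stack([u,v],-1).reshape(-1,1,2).astype(float)
    n=cv2.undistortPoints(pts,K,np.array([c['k1'],0,0,0.])).reshape(d.shape+(2,))
    P=np.concatenate([n*d[...,None],d[...,None]],-1); E=np.array(c['extrinsics'])
    W=P@E[:3,:3].T+E[:3,3]; W[d==0]=np.nan
    return W
E
python3 - <<'E'
from h import *
s=env.sense(); print({k:np.round(v,3) for k,v in s.items()})
for n in ('top','side'):
    p,d=snap(n,n+'0.png'); W=cloud(n,d); c=env.camera_params(n); print(n,np.round(c['extrinsics'],3).tolist(),c['fx'],c['k1'],(d==0).mean())
E
```

```text
pics
{'time_s': np.float64(0.0), 'qpos': array([-1.178,  0.412, -0.013,  1.597,  0.006,  1.134, -0.082]), 'qd': array([-0.   ,  0.   , -0.   , -0.   , -0.001,  0.002,  0.001]), 'joint_efforts': array([-1.0000e-03, -5.8795e+01,  6.4100e-01, -2.9107e+01, -5.4000e-02,
        1.8000e-02,  0.0000e+00]), 'tcp_pos': array([277.747, 559.335, 229.8  ]), 'orientation': array([ 0.228,  0.974, -0.001, -0.   ]), 'contact_force': array([-0.209, -0.884,  0.179]), 'moment': array([0.054, 0.005, 0.044]), 'grip_force': np.float64(0.0), 'opening': np.float64(87.911)}
top [[-0.015, -0.991, 0.133, 403.96], [-0.999, 0.019, 0.025, -15.166], [-0.028, -0.133, -0.991, 1270.72], [0.0, 0.0, 0.0, 1.0]] 417.5030236603116 -0.05421902749169638 0.004094441731770833
side [[0.951, -0.184, 0.247, 297.488], [-0.308, -0.536, 0.786, -802.835], [-0.012, -0.824, -0.566, 750.621], [0.0, 0.0, 0.0, 1.0]] 399.33352736937314 -0.07812476551305811 0.0039520263671875
```

View pics/top0.png

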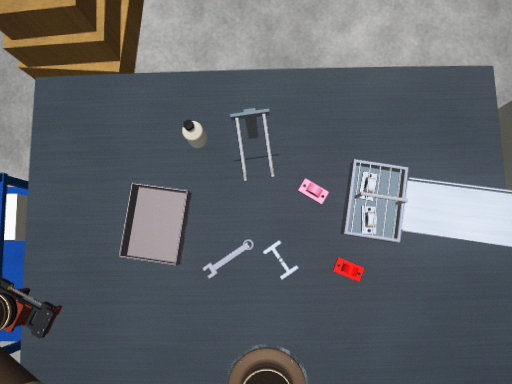

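View pics/side0.png

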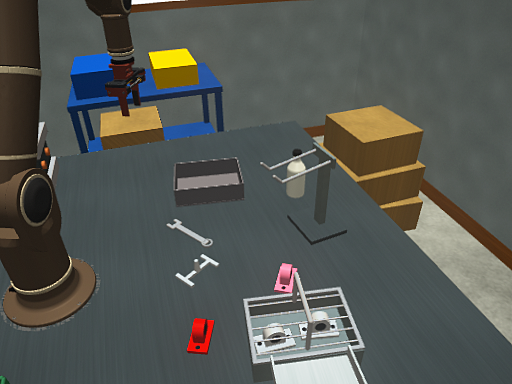

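The top view shows +x up and +y to the left. The tray with its cover is at (377,200), with the handle bar running (357,194)–(407,200). The stand's mast is at (250,112) and its prong tips at (245,180) and (273,177). The tote is at (155,223), the bottle at (195,132), and the red and pink decoys at (349,269) and (314,190). The side view shows both white castings under the cover and nothing between the tray and the prong tips.

```bash
python3 - <<'E'
from h import *
for n in ('top','side'):
    f=np.load(n+'.npz'); W=cloud(n,f['d']); X,Y,Z=W[...,0],W[...,1],W[...,2]
    def sel(x0,x1,y0,y1,z0,z1): 
        m=(X>x0)&(X<x1)&(Y>y0)&(Y<y1)&(Z>z0)&(Z<z1); return W[m]
    def rect(nm,P):
        if len(P)<8: print(nm,'few',len(P)); return
        r=cv2.minAreaRect(P[:,:2].astype(np.float32)); print(n,nm,len(P),'c',np.round(r[0],1),'size',np.round(r[1],1),'ang',round(r[2],2),'z',np.round(np.percentile(P[:,2],[5,50,95]),1))
    rect('bar',sel(300,700,-560,-150,135,175))
    rect('rim',sel(300,700,-480,-200,56,76))
    rect('tote',sel(250,700,180,600,52,80))
    rect('mastTop',sel(500,1000,-80,200,242,275))
    P=sel(450,1000,-120,200,190,300); rect('standhi',P)
    rect('bottletop',sel(500,900,130,350,150,190))
    if n=='top':
        T=W[330:345,250:400]; print('table z',np.nanmedian(W[290:320,150:350,2]))
    L=sel(450,1000,-120,200,195,242); 
    if len(L): 
        for lo in range(int(L[:,0].min()),int(L[:,0].max())+1,12):
            q=L[(L[:,0]>=lo)&(L[:,0]<lo+12)]; ym=np.median(q[:,1]) if len(q) else 0
            for s in (q[q[:,1]<15],q[q[:,1]>=15]): 
                if len(s): print(lo,len(s),np.round(np.median(s,0),0),end=' | ')
            print()
E
```

```text
top bar 182 c [ 533.5 -325.2] size [128.3  10.8] ang 79.63 z [146.3 149.8 153.7]
top rim 2581 c [ 526.6 -368.3] size [247.5 221.6] ang 80.27 z [58.7 66.  71.6]
top tote 544 c [478.7 323. ] size [173.5 218.7] ang 81.13 z [54.  63.3 68.2]
top mastTop 155 c [743.1  30.7] size [ 9.9 98.6] ang 7.44 z [243.2 249.1 252.3]
top standhi 711 c [667.6  21.8] size [184.9  98.5] ang 6.77 z [212.8 230.5 250.6]
top bottletop 82 c [743.8 203. ] size [25.9 25.7] ang 63.51 z [155.4 159.9 162.9]
table z -0.15557857198473357
571 3 [581. -25. 236.] | 571 12 [576.  46. 235.] | 
583 13 [589. -25. 232.] | 583 12 [588.  46. 225.] | 
595 12 [600. -23. 221.] | 595 15 [601.  47. 215.] | 
607 16 [613. -20. 215.] | 607 13 [611.  49. 217.] | 
619 15 [626. -20. 217.] | 619 16 [624.  51. 218.] | 
631 13 [637. -18. 218.] | 631 16 [637.  52. 221.] | 
643 16 [649. -16. 221.] | 643 14 [650.  54. 223.] | 
655 16 [661. -15. 223.] | 655 14 [660.  56. 225.] | 
667 14 [673. -14. 226.] | 667 16 [673.  57. 227.] | 
679 15 [684. -12. 228.] | 679 16 [686.  58. 230.] | 
691 15 [697.  -9. 229.] | 691 12 [697.  60. 230.] | 
703 14 [
[... 864 characters left out ...]
 44. 215.] | 
608 14 [614. -25. 216.] | 608 13 [613.  45. 217.] | 
620 14 [625. -25. 218.] | 620 14 [626.  46. 220.] | 
632 16 [638. -23. 220.] | 632 13 [638.  49. 221.] | 
644 15 [651. -21. 222.] | 644 14 [650.  49. 223.] | 
656 13 [663. -19. 224.] | 656 12 [661.  51. 225.] | 
668 15 [674. -18. 226.] | 668 15 [674.  53. 228.] | 
680 13 [687. -16. 228.] | 680 13 [687.  53. 230.] | 
692 15 [699. -14. 229.] | 692 11 [699.  56. 232.] | 
704 16 [711. -13. 233.] | 704 15 [710.  57. 234.] | 
716 13 [722. -12. 235.] | 716 11 [723.  58. 236.] | 
728 11 [735. -10. 236.] | 728 56 [738.  55. 233.] | 
740 71 [746.  -7. 231.] | 740 65 [742.  27. 222.] | 
752 21 [754. -19. 225.] | 752 6 [756.  16. 200.] |
```

```bash
cat >> h.py <<'E'
def go(x,y,z,yaw,P0=None):
    "rows entry from the present pose to a tool-down pose, tool y at yaw (deg)"
    s=env.sense(); q=R.from_quat(s['orientation']); a=np.radians(yaw)
    ty=np.array([np.cos(a),np.sin(a),0]); tz=np.array([0,0,-1.]); T=R.from_matrix(np.stack([np.cross(ty,tz),ty,tz],1))
    d=q.inv().apply(np.array([x,y,z])-s['tcp_pos'])/40; r=(q.inv()*T).as_rotvec(degrees=True)/6
    print('t',round(float(s['time_s']),2),'tcp',np.round(s['tcp_pos'],1),'f',np.round(s['contact_force'],1),'op',round(float(s['opening']),1),'->',[np.round(d,3).tolist(),np.round(r,3).tolist()])
E
python3 -c "
from h import *
go(535,-328,260,-10)"
```

```text
t 0.1 tcp [277.8 559.4 229.9] f [-1.  -0.3 -0.4] op 88.0 -> [[-15.625, -17.012, -0.726], [-0.011, 0.01, 12.266]]
```

```bash
python3 -m pendant '[[[-15.62,-17.01,-0.72],[0,0,12.27],60],[[-15.62,-17.01,-0.72],[0,0,12.27],60],[[-15.62,-17.01,-0.72],[0,0,12.27],60],[[-15.62,-17.01,-0.72],[0,0,12.27],60],[[-15.62,-17.01,-0.72],[0,0,12.27],60],[[-15.62,-17.01,-0.72],[0,0,12.27],60],[[-15.62,-17.01,-0.72],[0,0,12.27],60],[[-15.62,-17.01,-0.72],[0,0,12.27],60]]' 30; python3 -c "
from h import *
go(535,-328,180,-10)"
```

```text
time_s: 1.1
tcp_pos: [417.1, 77.8, 246.4]
orientation: [0.767, 0.642, 0.0, -0.0]
contact_force: [1.3, 0.1, 0.2]
opening: 60.0
grip_force: 0.0
t 1.1 tcp [417.1  77.8 246.4] f [1.3 0.1 0.2] op 60.0 -> [[-9.47, 4.687, 1.655], [0.002, -0.006, -0.023]]
```

```bash
python3 -m pendant '[[[-9.47,4.69,1.6],[0,0,0],60],[[-9.47,4.69,1.6],[0,0,0],60],[[-9.47,4.69,1.6],[0,0,0],60],[[-9.47,4.69,1.6],[0,0,0],60],[[-9.47,4.69,1.6],[0,0,0],60],[[-9.47,4.69,1.6],[0,0,0],60],[[-9.47,4.69,1.6],[0,0,0],60],[[-9.47,4.69,1.6],[0,0,0],60]]'; python3 -c "
from h import *
go(535,-328,135.5,-10)
for n in ('top','side'):
    p,d=snap(n); W=cloud(n,d); X,Y,Z=[W[...,i] for i in range(3)]
    m=(X>450)&(X<620)&(Y>-400)&(Y<-250)&(Z>143)&(Z<156); P=W[m]; print(n,len(P),np.round(np.median(P,0),1),np.round(P.min(0)),np.round(P.max(0)))
"
```

```text
time_s: 2.1
tcp_pos: [534.4, -330.3, 180.7]
orientation: [0.768, 0.641, -0.002, -0.0]
contact_force: [-1.1, -0.6, 1.3]
opening: 60.0
grip_force: 0.0
t 2.1 tcp [ 534.4 -330.3  180.7] f [-1.1 -0.6  1.3] op 60.0 -> [[0.063, 0.007, 1.13], [-0.022, 0.025, -0.056]]
top 97 [ 538.2 -296.3  150.5] [ 529. -343.  145.] [ 547. -263.  156.]
side 278 [ 534.4 -336.9  151.5] [ 522. -393.  143.] [ 550. -265.  154.]
```

```bash
python3 -m pendant '[[[0.06,0.01,0.4],[0,0,0],60],[[0.06,0.01,0.8],[0,0,0],60],[[0.06,0.01,1.12],[0,0,0],60],[[0.06,0.01,1.12],[0,0,0],4],[[0.06,0.01,1.12],[0,0,0],4],[[0.06,0.01,1.12],[0,0,0],4],[[0.06,0.01,1.12],[0,0,0],4],[[0.06,0.01,1.12],[0,0,0],4]]' 40; python3 -c "
from h import *
go(535,-328,135.5,-10)
go(535,-328,280,-10)"
```

```text
time_s: 3.2
tcp_pos: [536.7, -323.6, 137.7]
orientation: [0.766, 0.643, 0.0, 0.0]
contact_force: [-0.1, 0.4, -0.6]
opening: 13.7
grip_force: 0.0
t 3.2 tcp [ 536.7 -323.6  137.7] f [-0.1  0.4 -0.6] op 13.7 -> [[-0.115, -0.024, 0.054], [0.004, -0.0, -0.004]]
t 3.2 tcp [ 536.7 -323.6  137.7] f [-0.1  0.4 -0.6] op 13.7 -> [[-0.115, -0.022, -3.558], [0.004, -0.0, -0.004]]
```

```bash
python3 -m pendant '[[[0,0,0.03],[0,0,0],4],[[0,0,0.03],[0,0,0],4],[[0,0,0.03],[0,0,0],4],[[0,0,0.03],[0,0,0],4],[[0,0,-0.2],[0,0,0],4],[[0,0,-0.7],[0,0,0],4],[[0,0,-1.4],[0,0,0],4],[[0,0,-2.1],[0,0,0],4]]' 40; python3 -c "
from h import *
snap('side','side1.png')
go(535,-328,270,-10)"
```

```text
time_s: 4.2
tcp_pos: [536.6, -323.7, 223.3]
orientation: [0.766, 0.643, 0.0, 0.0]
contact_force: [0.8, 0.2, -2.8]
opening: 9.1
grip_force: 40.0
t 4.25 tcp [ 537.9 -325.   227.2] f [ 1.3 -1.6  1. ] op 9.0 -> [[-0.088, -0.052, -1.069], [0.052, 0.015, -0.009]]
```

View pics/side1.png

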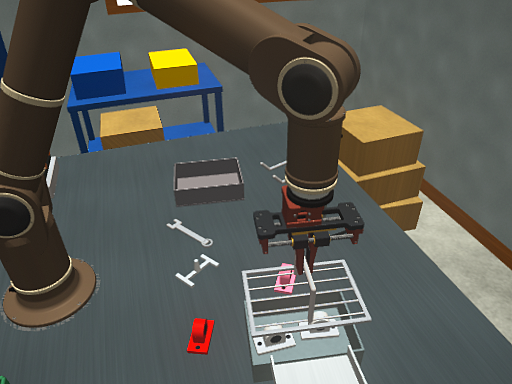

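The side view shows the cover lifted level, with its bar in the fingers at (308,275). Both castings are still in the tray at (273,340) and (320,325).

```bash
python3 -c "
from h import *
go(490,-3,256,7)"
```

```text
t 4.25 tcp [ 537.9 -325.   227.2] f [ 1.3 -1.6  1. ] op 9.0 -> [[7.717, -2.58, -0.745], [0.05, 0.023, -2.842]]
```

```bash
python3 -m pendant '[[[0.4,-0.4,-0.4],[0,0,-0.1],4],[[1.3,-1.0,-0.7],[0,0,-0.4],4],[[2.5,-1.6,-0.72],[0,0,-0.9],4],[[3.8,-2.1,-0.72],[0,0,-1.4],4],[[5.1,-2.4,-0.72],[0,0,-1.9],4],[[6.4,-2.5,-0.72],[0,0,-2.4],4],[[7.3,-2.56,-0.72],[0,0,-2.75],4],[[7.72,-2.58,-0.72],[0,0,-2.85],4]]' 40; python3 -m pendant '[[[0,0,0],[0,0,0],4],[[0,0,0],[0,0,0],4],[[0,0,0],[0,0,0],4],[[0,0,0],[0,0,0],4],[[0,0,0],[0,0,0],4],[[0,0,0],[0,0,0],4],[[0,0,0],[0,0,0],4],[[0,0,0],[0,0,0],4]]'; python3 - <<'E'
from h import *
go(601.5,12.5,250,7)
for n in ('top','side'):
    p,d=snap(n); W=cloud(n,d); X,Y,Z=[W[...,i] for i in range(3)]
    m=(X>350)&(X<650)&(Y>-130)&(Y<130)&(Z>172)&(Z<190); P=W[m]
    print(n,len(P)); r=cv2.minAreaRect(P[:,:2].astype(np.float32)); print(r,np.median(P[:,2]))
    for a in (0,1): print(np.round(P[:,a].min()),np.round(P[:,a].max()))
    A=np.c_[P[:,:2]-[490,0],np.ones(len(P))]; print('plane',np.linalg.lstsq(A,P[:,2],rcond=None)[0])
E
```

```text
time_s: 5.25
tcp_pos: [488.8, 0.3, 250.5]
orientation: [0.661, 0.75, 0.0, -0.0]
contact_force: [0.1, -0.6, -2.1]
opening: 9.2
grip_force: 40.0
time_s: 6.25
tcp_pos: [488.8, -1.5, 250.2]
orientation: [0.662, 0.749, 0.0, -0.0]
contact_force: [0.5, 0.7, -2.6]
opening: 9.0
grip_force: 40.0
t 6.25 tcp [488.8  -1.5 250.2] f [ 0.5  0.7 -2.6] op 9.0 -> [[-0.001, 2.84, 0.005], [0.0, -0.0, 0.014]]
top 212
((493.8841857910156, -81.98301696777344), (31.094066619873047, 217.74391174316406), 89.24723052978516) 180.14442282283164
385.0 603.0
-96.0 -65.0
plane [ 3.54413142e-03 -3.65077900e-02  1.77251982e+02]
side 1511
((488.2362365722656, -6.2959136962890625), (221.94020080566406, 165.6118621826172), 6.930987358093262) 180.91541842540983
371.0 607.0
-100.0 88.0
plane [-1.25240216e-03  4.93491625e-04  1.80705593e+02]
```

```bash
python3 -m pendant '[[[0,0.2,0],[0,0,0],4],[[0,0.7,0],[0,0,0],4],[[0,1.3,0],[0,0,0],4],[[0,1.9,0],[0,0,0],4],[[0,2.4,0],[0,0,0],4],[[0,2.7,0],[0,0,0],4],[[0,2.84,0],[0,0,0],4],[[0,2.84,0],[0,0,0],4]]' 40; python3 - <<'E'
from h import *
go(601.5,12.5,213,7)
p,d=snap('top','top2.png');p2,d=snap('side','side2.png')
cv2.imwrite('pics/c2.png',np.hstack([cv2.resize(p[90:240,180:330,::-1],(400,400)),cv2.resize(p2[110:260,230:380,::-1],(400,400))]))
E
```

```text
time_s: 7.35
tcp_pos: [601.4, 12.4, 250.1]
orientation: [0.662, 0.749, -0.0, -0.0]
contact_force: [-0.8, -0.0, -2.4]
opening: 8.7
grip_force: 40.0
t 7.35 tcp [601.4  12.4 250.1] f [-0.8 -0.  -2.4] op 8.7 -> [[0.003, 0.004, 0.926], [-0.004, 0.001, 0.011]]
```

View pics/c2.png

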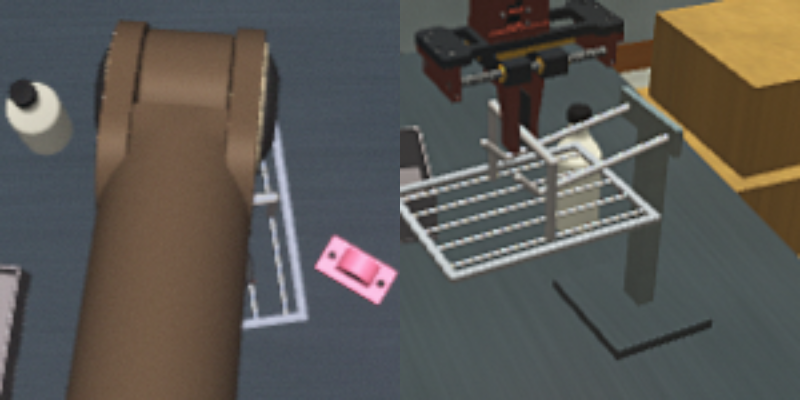

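The side crop shows both prongs passing through the arch under the bar, at (490,145) and (555,165). The fingers are between them, so I can lower it.

```bash
python3 -m pendant '[[[0,0,0.2],[0,0,0],4],[[0,0,0.4],[0,0,0],4],[[0,0,0.6],[0,0,0],4],[[0,0,0.75],[0,0,0],4],[[0,0,0.85],[0,0,0],4],[[0,0,0.92],[0,0,0],4],[[0,0,0.95],[0,0,0],4],[[0,0,0.95],[0,0,0],4]]' 40; python3 - <<'E'
from h import *
go(601.5,12.5,209,7)
n='side'; p,d=snap(n,'side3.png'); W=cloud(n,d); X,Y,Z=[W[...,i] for i in range(3)]
m=(X>560)&(X<640)&(Y>-75)&(Y<-45)&(Z>150)&(Z<270); P=W[m]; print(len(P),np.round(np.percentile(P[:,2],[90,97,100]),1))
m=(X>480)&(X<730)&(Y>-90)&(Y<110)&(Z>120)&(Z<160); P=W[m]; print(cv2.minAreaRect(P[:,:2].astype(np.float32)),np.median(P[:,2]))
E
```

```text
time_s: 8.45
tcp_pos: [603.1, 12.6, 213.4]
orientation: [0.662, 0.749, 0.001, 0.001]
contact_force: [4.2, 0.6, 4.3]
opening: 9.3
grip_force: 40.0
t 8.45 tcp [603.1  12.6 213.4] f [4.2 0.6 4.3] op 9.3 -> [[0.003, -0.041, 0.111], [0.038, 0.001, 0.014]]
116 [226.6 229.2 229.8]
((602.9927368164062, 8.266593933105469), (222.99557495117188, 165.21958923339844), 7.0665788650512695) 144.22083346003137
```

```bash
python3 -m pendant '[[[0,0.06,0],[0,0,0],4],[[0,0.1,0.02],[0,0,0],4],[[0,0.1,0.04],[0,0,0],4],[[0,0.1,0.06],[0,0,0],4],[[0,0.1,0.06],[0,0,0],4],[[0,0.1,0.06],[0,0,0],4],[[0,0.1,0.06],[0,0,0],4],[[0,0.1,0.06],[0,0,0],4]]' 25; python3 -c "
from h import *
go(605,12.5,209,7)"
```

```text
time_s: 9.5
tcp_pos: [605.7, 13.0, 210.6]
orientation: [0.662, 0.749, 0.0, 0.0]
contact_force: [1.4, 0.5, 8.3]
opening: 9.2
grip_force: 25.0
t 9.5 tcp [605.7  13.  210.6] f [1.4 0.5 8.3] op 9.2 -> [[-0.01, -0.019, 0.04], [0.008, -0.003, 0.013]]
```

```bash
python3 -m pendant '[[[0,0,-0.02],[0,0,0],9],[[0,0,-0.02],[0,0,0],12],[[0,0,-0.02],[0,0,0],20],[[0,0,-0.02],[0,0,0],30],[[0,0,-0.02],[0,0,0],40],[[0,0,-0.02],[0,0,0],40],[[0,0,-0.02],[0,0,0],40],[[0,0,-0.02],[0,0,0],40]]' 3; python3 -c "
from h import *
go(605,12.5,300,7)
go(535,-328,230,-10)"
```

```text
time_s: 10.5
tcp_pos: [605.4, 13.0, 210.6]
orientation: [0.662, 0.749, 0.0, -0.0]
contact_force: [-1.0, -0.5, 0.8]
opening: 39.9
grip_force: 0.0
t 10.5 tcp [605.4  13.  210.6] f [-1.  -0.5  0.8] op 39.9 -> [[-0.01, -0.013, -2.234], [0.0, -0.0, 0.013]]
t 10.5 tcp [605.4  13.  210.6] f [-1.  -0.5  0.8] op 39.9 -> [[-8.242, -2.798, -0.485], [0.0, -0.0, 2.846]]
```

```bash
python3 -m pendant '[[[0,0,-0.3],[0,0,0],40],[[0,0,-0.8],[0,0,0],40],[[0,0,-1.5],[0,0,0],40],[[0,0,-2.3],[0,0,0],40],[[-1,-1,-2.3],[0,0,0.5],40],[[-2.5,-2.2,-2.3],[0,0,1.5],40],[[-3.5,-3,-2.3],[0,0,2.8],40],[[-4,-3.5,-2.3],[0,0,2.85],40]]'; python3 - <<'E'
from h import *
p,d=snap('top');p2,d2=snap('side')
cv2.imwrite('pics/c3.png',np.hstack([cv2.resize(p[60:260,220:420,::-1],(400,400)),cv2.resize(p2[190:384,220:414,::-1],(400,400))]))
for n,p,d in (('top',p,d),('side',p2,d2)):
    W=cloud(n,d); X,Y,Z=[W[...,i] for i in range(3)]
    a=np.radians(-10); ex=np.array([np.cos(a),np.sin(a)]); ey=np.array([-np.sin(a),np.cos(a)]); c=np.array([535,-328])
    U=(W[...,:2]-c)@ex; V=(W[...,:2]-c)@ey
    for nm,s in (('-x',U<0),('+x',U>=0)):
        m=(np.abs(U)<103)&(np.abs(V)<73)&s
        f=m&(Z>9)&(Z<20); b=m&(Z>40)&(Z<75); t=m&(Z>50)
        for k,mm in (('foot',f),('barrel',b),('bt',t)):
            P=W[mm]
            if len(P)>5: 
                r=cv2.minAreaRect(P[:,:2].astype(np.float32)); print(n,nm,k,len(P),np.round(r[0],1),np.round(r[1],1),round(r[2],1),'zmax',round(np.percentile(P[:,2],95),1))
    # colour: floor vs casting
    m=(np.abs(U)<103)&(np.abs(V)<73)&(Z<25); print('col',[np.percentile(p[m].mean(1),q) for q in (5,25,50,75,95)])
E
```

```text
time_s: 11.5
tcp_pos: [484.3, -166.5, 303.9]
orientation: [0.768, 0.64, 0.001, 0.001]
contact_force: [0.8, 1.4, 0.5]
opening: 39.9
grip_force: 0.0Traceback (most recent call last):
  File "<stdin>", line 16, in <module>
    return _quantile_unchecked(
        a, q, axis, out, overwrite_input, method, keepdims, weights)
    return _ureduce(a,
                    func=_quantile_ureduce_func,
    ...<5 lines>...
                    overwrite_input=overwrite_input,
                    method=method)
    r = func(a, **kwargs)
    result = _quantile(arr,
                       quantiles=q,
    ...<2 lines>...
                       out=out,
                       weights=wgt)
    slices_having_nans = np.isnan(arr[-1, ...])
                                  ~~~^^^^^^^^^
IndexError: index -1 is out of bounds for axis 0 with size 0
```

View pics/c3.png

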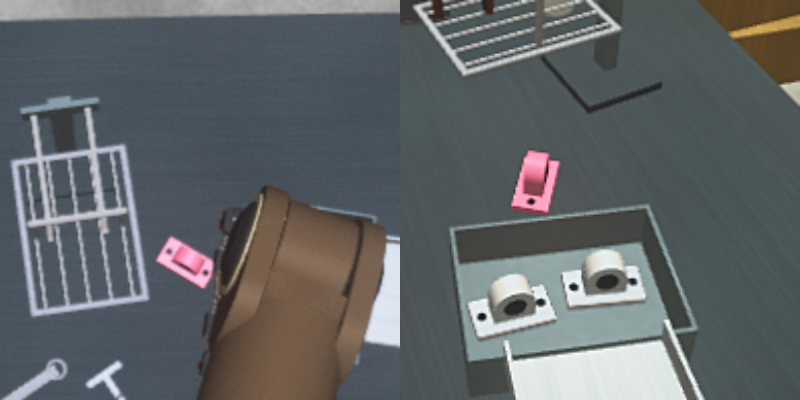

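The top crop shows the cover's bar lying on both prongs at (45,220) and (100,215), with the fingers clear of it. The side crop shows both castings flat in the tray at (512,300) and (605,280). Their barrel ends face the slide, so the feet actually lie along the tray's long (x) axis. I'll turn the gripper to suit and clear the top view.

```bash
python3 -m pendant '[[[1,-0.7,0],[0,0,2],50],[[2,-1.4,0],[0,0,4],50],[[3,-2,0],[0,0,6],50],[[3.6,-2.5,0.5],[0,0,8],50],[[3.6,-2.5,0.5],[0,0,10],50],[[3.6,-2.5,0.5],[0,0,12],50],[[3.6,-2.5,0.5],[0,0,14],50],[[3.6,-2.5,0.5],[0,0,15],50]]'; cat > cast.py <<'E'
from h import *
a=np.radians(-10); ex=np.array([np.cos(a),np.sin(a)]); ey=np.array([-np.sin(a),np.cos(a)]); c=np.array([535,-328])
for n in ('top','side'):
    p,d=snap(n); W=cloud(n,d); Z=W[...,2]
    U=(W[...,:2]-c)@ex; V=(W[...,:2]-c)@ey
    for nm,s in (('-x',U<0),('+x',U>=0)):
        m=(np.abs(U)<98)&(np.abs(V)<70)&s
        for k,mm in (('foot',m&(Z>9.5)&(Z<62)),('barrel',m&(Z>35)&(Z<75)),('top',m&(Z>51)&(Z<75))):
            P=W[mm]
            if len(P)>5:
                r=cv2.minAreaRect(P[:,:2].astype(np.float32)); print(n,nm,k,len(P),np.round(r[0],1),np.round(r[1],1),round(r[2],1),'z',np.round(np.percentile(P[:,2],[5,50,95]),1))
go(484,-166,300,-100)
E
python3 cast.py
```

```text
time_s: 12.6
tcp_pos: [413.3, -3.0, 283.3]
orientation: [1.0, 0.01, 0.0, -0.0]
contact_force: [-0.4, -0.9, 0.1]
opening: 50.0
grip_force: 0.0
top -x foot 409 [ 479.9 -316.4] [129.9  83.4] 82.6 z [10.4 16.  55.8]
top -x barrel 141 [ 480.1 -314.2] [26.  42.6] 84.2 z [38.9 51.6 57.6]
top -x top 78 [ 479.7 -314.2] [24.1 29.2] 87.9 z [51.4 54.  57.9]
top +x foot 399 [ 582.  -328.6] [82.1 99.8] 86.7 z [10.5 15.6 55.6]
top +x barrel 136 [ 582.6 -316.6] [25.4 42.9] 78.8 z [38.5 51.1 57.7]
top +x top 69 [ 582.2 -316.6] [25.3 30. ] 73.5 z [51.4 54.1 58. ]
side -x foot 880 [ 483.4 -304.7] [70.9 85.2] 87.7 z [12.1 17.  56.1]
side -x barrel 309 [ 482.3 -317.5] [27.2 43.4] 88.8 z [37.4 51.2 57.2]
side -x top 156 [ 482.3 -316.9] [25.7 31.2] 87.9 z [51.6 55.1 57.9]
side +x foot 816 [ 586.  -320.7] [46.7 83.3] 77.0 z [12.3 17.1 56.6]
side +x barrel 287 [ 586.4 -319.2] [27.5 43.2] 77.5 z [37.6 51.6 57.7]
side +x top 150 [ 585.8 -319.2] [27.8 31. ] 80.0 z [51.6 55.3 58.2]
t 12.7 tcp [413.3  -3.1 283.2] f [ 1.   0.6 -0.4] op 49.7 -> [[1.672, 4.112, -0.42], [-0.005, -0.007, 1.893]]
```

```bash
python3 -c "
from h import *
go(584.3,-318,130,-102)"
```

```text
t 12.7 tcp [413.3  -3.1 283.2] f [ 1.   0.6 -0.4] op 49.7 -> [[4.085, 7.972, 3.83], [-0.005, -0.007, 2.226]]
```

```bash
python3 -m pendant '[[[0.2,1.2,0.3],[0,0,0.5],50],[[0.6,2.6,0.6],[0,0,1],50],[[1.3,4,1],[0,0,1.5],50],[[2.3,5.4,1.7],[0,0,2],50],[[3.2,6.8,2.6],[0,0,2.23],50],[[4.08,7.97,3.4],[0,0,2.23],50],[[4.08,7.97,3.83],[0,0,2.23],50],[[4.08,7.97,3.83],[0,0,2.23],50]]'; python3 -c "
from h import *
go(584.3,-318,29,-102)"
```

```text
time_s: 13.7
tcp_pos: [583.3, -318.9, 126.0]
orientation: [0.995, -0.102, -0.003, -0.0]
contact_force: [-0.1, -0.8, -0.1]
opening: 49.9
grip_force: 0.0
t 13.7 tcp [ 583.3 -318.9  126. ] f [-0.1 -0.8 -0.1] op 49.9 -> [[0.033, -0.028, 2.425], [0.002, 0.05, 0.042]]
```

```bash
python3 -m pendant '[[[0.02,-0.02,0.5],[0,0,0],50],[[0.02,-0.02,1.2],[0,0,0],50],[[0.02,-0.02,1.8],[0,0,0],50],[[0.02,-0.02,2.2],[0,0,0],50],[[0.02,-0.02,2.38],[0,0,0],50],[[0.02,-0.02,2.38],[0,0,0],30],[[0.02,-0.02,2.38],[0,0,0],20],[[0.02,-0.02,2.38],[0,0,0],15]]' 40; python3 -m pendant '[[[0,0,0],[0,0,0],15],[[0,0,0],[0,0,0],15],[[0,0,0],[0,0,0],15],[[0,0,0],[0,0,0],15],[[0,0,-0.3],[0,0,0],15],[[0,0,-1],[0,0,0],15],[[0,0,-2],[0,0,0],15],[[0,0,-3],[0,0,0],15]]'; python3 -c "
from h import *
go(584.3,-318,29,-102)
go(500,0,150,-55)"
```

```text
time_s: 14.7
tcp_pos: [585.3, -318.0, 35.0]
orientation: [0.995, -0.104, 0.001, 0.0]
contact_force: [0.1, -0.0, 4.7]
opening: 24.0
grip_force: 40.0
time_s: 15.7
tcp_pos: [584.4, -317.7, 155.4]
orientation: [0.995, -0.104, -0.001, -0.0]
contact_force: [-0.1, -0.4, -3.1]
opening: 23.5
grip_force: 39.9
t 15.7 tcp [ 584.4 -317.7  155.4] f [-0.1 -0.4 -3.1] op 23.5 -> [[0.003, 0.007, 3.159], [-0.001, 0.01, 0.006]]
t 15.7 tcp [ 584.4 -317.7  155.4] f [-0.1 -0.4 -3.1] op 23.5 -> [[-3.711, -7.333, 0.138], [-0.005, 0.009, -7.828]]
```

```bash
python3 -c "
from h import *
for w in ((510,-240,190,-95),(440,-120,200,-80),(405,-10,200,-65),(405,60,200,-55),(430,150,200,-40),(480,240,200,-25),(528.7,314,180,-9)): go(*w)" | sed 's/.*->//'
```

```text
[[-2.223, -1.516, -0.864], [-0.001, 0.01, -1.161]]
 [[-4.557, -4.088, -1.111], [-0.003, 0.01, -3.661]]
 [[-5.984, -6.596, -1.109], [-0.004, 0.01, -6.161]]
 [[-6.346, -8.308, -1.109], [-0.005, 0.009, -7.828]]
 [[-6.202, -10.639, -1.109], [-0.006, 0.009, -10.328]]
 [[-5.445, -13.099, -1.109], [-0.007, 0.008, -12.828]]
 [[-4.637, -15.162, -0.61], [-0.009, 0.007, -15.494]]
```

```bash
python3 -m pendant '[[[-0.6,-0.4,-0.6],[0,0,-0.3],15],[[-1.4,-1,-0.9],[0,0,-0.8],15],[[-2.2,-1.7,-1.1],[0,0,-1.5],15],[[-3.1,-2.6,-1.1],[0,0,-2.4],15],[[-4,-3.5,-1.1],[0,0,-3.3],15],[[-4.8,-4.6,-1.1],[0,0,-4.3],15],[[-5.5,-5.7,-1.1],[0,0,-5.4],15],[[-6,-6.6,-1.1],[0,0,-6.2],15]]' 40;  python3 -c "
from h import *
for w in ((405,60,200,-55),(430,150,200,-40),(480,240,200,-25),(528.7,314,150,-9)): go(*w)"
```

```text
time_s: 16.7
tcp_pos: [403.4, -8.4, 198.6]
orientation: [0.975, 0.22, 0.0, -0.0]
contact_force: [0.4, 0.6, -2.3]
opening: 23.9
grip_force: 39.9
t 16.7 tcp [403.4  -8.4 198.6] f [ 0.4  0.6 -2.3] op 23.9 -> [[0.77, -1.526, -0.034], [-0.007, -0.007, -1.589]]
t 16.7 tcp [403.4  -8.4 198.6] f [ 0.4  0.6 -2.3] op 23.9 -> [[2.302, -3.289, -0.032], [-0.006, -0.008, -4.089]]
t 16.7 tcp [403.4  -8.4 198.6] f [ 0.4  0.6 -2.3] op 23.9 -> [[4.398, -4.783, -0.029], [-0.005, -0.009, -6.589]]
t 16.7 tcp [403.4  -8.4 198.6] f [ 0.4  0.6 -2.3] op 23.9 -> [[6.292, -5.929, 1.223], [-0.004, -0.01, -9.255]]
```

```bash
python3 -m pendant '[[[0.5,-1,0],[0,0,-1],15],[[1.1,-2,0],[0,0,-2.2],15],[[2,-3,0],[0,0,-3.6],15],[[3,-3.8,0],[0,0,-5],15],[[4,-4.5,0],[0,0,-6.5],15],[[5.2,-5.2,0.2],[0,0,-8],15],[[6.1,-5.8,0.8],[0,0,-9.2],15],[[6.29,-5.93,1.2],[0,0,-9.26],15]]' 40;python3 -m pendant '[[[0,0,0],[0,0,0],15],[[0,0,0],[0,0,0],15],[[0,0,0],[0,0,0],15],[[0,0,0],[0,0,0],15],[[0,0,0],[0,0,0],15],[[0,0,0],[0,0,0],15],[[0,0,0],[0,0,0],15],[[0,0,0],[0,0,0],15]]';  python3 -c "
from h import *
go(528.7,314,36,-8.6)
W=cloud('side',snap('side','side5.png')[1]); X,Y,Z=[W[...,i] for i in range(3)]
m=(X>450)&(X<610)&(Y>240)&(Y<390)&(Z>90)&(Z<150); P=W[m]; print(len(P),cv2.minAreaRect(P[:,:2].astype(np.float32)),np.percentile(P[:,2],[1,5,20,50]))
"
```

```text
time_s: 17.7
tcp_pos: [531.1, 314.1, 148.7]
orientation: [0.76, 0.65, -0.0, -0.0]
contact_force: [0.5, -0.7, -2.6]
opening: 23.9
grip_force: 39.9
time_s: 18.7
tcp_pos: [531.1, 312.0, 150.2]
orientation: [0.761, 0.648, -0.0, -0.0]
contact_force: [0.2, 0.7, -3.5]
opening: 23.6
grip_force: 39.9
t 18.7 tcp [531.1 312.  150.2] f [ 0.2  0.7 -3.5] op 23.6 -> [[0.04, -0.067, 2.855], [-0.001, -0.0, -0.098]]
167 ((528.7837524414062, 309.2106628417969), (84.83353424072266, 43.904029846191406), 80.68306732177734) [119.84094942 124.27928667 129.10340758 131.2629576 ]
```

```bash
python3 -m pendant '[[[0.02,-0.02,0.5],[0,0,0],15],[[0.02,-0.02,1.2],[0,0,0],15],[[0.02,-0.02,1.8],[0,0,0],15],[[0.02,-0.02,2.3],[0,0,0],15],[[0.02,-0.02,2.6],[0,0,0],15],[[0.02,-0.02,2.75],[0,0,0],15],[[0.02,-0.02,2.8],[0,0,0],15],[[0.02,-0.02,2.82],[0,0,0],15]]' 40;  python3 -c "
from h import *
go(528.7,314,35,-8.6)
"
```

```text
time_s: 19.75
tcp_pos: [530.8, 313.1, 38.0]
orientation: [0.761, 0.648, 0.001, -0.0]
contact_force: [0.2, 0.1, -2.4]
opening: 23.9
grip_force: 39.9
t 19.75 tcp [530.8 313.1  38. ] f [ 0.2  0.1 -2.4] op 23.9 -> [[0.013, -0.056, 0.074], [0.006, -0.008, -0.098]]
```

```bash
python3 -m pendant '[[[0,0,0.02],[0,0,0],15],[[0,0,0.04],[0,0,0],15],[[0,0,0.06],[0,0,0],15],[[0,0,0.07],[0,0,0],15],[[0,0,0.07],[0,0,0],15],[[0,0,0.07],[0,0,0],15],[[0,0,0.07],[0,0,0],15],[[0,0,0.07],[0,0,0],15]]' 40;  python3 -c "
from h import *
go(528.7,314,35,-8.6)
"
```

```text
time_s: 20.75
tcp_pos: [530.5, 312.9, 34.9]
orientation: [0.761, 0.648, 0.0, -0.0]
contact_force: [-2.7, -1.1, 5.3]
opening: 23.3
grip_force: 39.9
t 20.75 tcp [530.5 312.9  34.9] f [-2.7 -1.1  5.3] op 23.3 -> [[0.019, -0.048, -0.002], [0.001, -0.003, -0.098]]
```

```bash
python3 -m pendant '[[[0,0,-0.01],[0,0,0],24],[[0,0,-0.01],[0,0,0],26],[[0,0,-0.01],[0,0,0],34],[[0,0,-0.01],[0,0,0],44],[[0,0,-0.01],[0,0,0],44],[[0,0,-0.5],[0,0,0],44],[[0,0,-1.6],[0,0,0],44],[[0,0,-3],[0,0,0],44]]' 3;  python3 -c "
from h import *
for w in ((480,240,220,-25),(430,150,220,-40),(405,60,220,-55),(405,-10,220,-65),(440,-150,200,-80),(481,-315.8,140,-93)): go(*w)
W=cloud('side',snap('side')[1]); X,Y,Z=[W[...,i] for i in range(3)]
m=(X>450)&(X<575)&(Y>245)&(Y<370)&(Z>10)&(Z<60); P=W[m]; print(len(P),cv2.minAreaRect(P[:,:2].astype(np.float32)),np.percentile(P[:,2],[5,50,95]))
"
```

```text
time_s: 21.75
tcp_pos: [530.0, 312.5, 156.4]
orientation: [0.762, 0.648, -0.001, -0.0]
contact_force: [-0.2, 0.8, 0.3]
opening: 44.0
grip_force: 0.0
t 21.75 tcp [530.  312.5 156.4] f [-0.2  0.8  0.3] op 44.0 -> [[-1.99, -0.946, -1.588], [-0.006, 0.01, 2.634]]
t 21.75 tcp [530.  312.5 156.4] f [-0.2  0.8  0.3] op 44.0 -> [[-4.411, -1.82, -1.585], [-0.005, 0.011, 5.134]]
t 21.75 tcp [530.  312.5 156.4] f [-0.2  0.8  0.3] op 44.0 -> [[-6.732, -2.077, -1.582], [-0.004, 0.011, 7.634]]
t 21.75 tcp [530.  312.5 156.4] f [-0.2  0.8  0.3] op 44.0 -> [[-8.46, -1.798, -1.581], [-0.003, 0.012, 9.301]]
t 21.75 tcp [530.  312.5 156.4] f [-0.2  0.8  0.3] op 44.0 -> [[-11.774, -0.375, -1.079], [-0.001, 0.012, 11.801]]
t 21.75 tcp [530.  312.5 156.4] f [-0.2  0.8  0.3] op 44.0 -> [[-15.701, 1.301, 0.423], [0.0, 0.013, 13.968]]
131 ((514.2337036132812, 301.0615539550781), (109.33263397216797, 122.48694610595703), 89.48530578613281) [14.12917453 42.20607805 57.75113364]
```

```bash
python3 -m pendant '[[[-0.6,-0.3,-1],[0,0,1],48],[[-1.8,-0.8,-1.6],[0,0,2.4],48],[[-3.2,-1.4,-1.6],[0,0,3.8],48],[[-4.6,-1.85,-1.6],[0,0,5.2],48],[[-6,-2.05,-1.6],[0,0,6.8],48],[[-7.4,-2,-1.6],[0,0,8.4],48],[[-8.6,-1.8,-1.6],[0,0,9.6],48],[[-9.8,-1.3,-1.5],[0,0,10.5],48]]';  python3 -c "
from h import *
go(481,-315.8,130,-93)"
```

```text
time_s: 22.8
tcp_pos: [416.4, -67.1, 216.0]
orientation: [0.988, 0.153, 0.002, -0.001]
contact_force: [0.8, 0.8, 0.5]
opening: 47.8
grip_force: 0.0
t 22.8 tcp [416.4 -67.1 216. ] f [0.8 0.8 0.5] op 47.8 -> [[-0.353, 6.418, 2.137], [-0.023, -0.032, 3.439]]
```

```bash
python3 -m pendant '[[[-0.1,1,0],[0,0,0.6],48],[[-0.15,2.3,0.2],[0,0,1.2],48],[[-0.2,3.7,0.5],[0,0,1.9],48],[[-0.3,5,1],[0,0,2.6],48],[[-0.35,6,1.6],[0,0,3.2],48],[[-0.35,6.4,2.1],[0,0,3.44],48],[[-0.35,6.42,2.14],[0,0,3.44],48],[[-0.35,6.42,2.14],[0,0,3.44],48]]'; python3 cast.py | grep -v top.-x; python3 -c "
from h import *
go(481,-315.8,35,-93)"
```

```text
time_s: 23.8
tcp_pos: [482.0, -314.0, 130.0]
orientation: [1.0, -0.024, 0.0, -0.0]
contact_force: [-0.7, 0.3, -0.4]
opening: 48.1
grip_force: 0.0
top +x foot 9 [ 600.7 -345.9] [ 79.1 114.1] 9.6 z [ 9.6 10.3 11.9]
side -x foot 878 [ 482.8 -317.5] [45.5 84.7] 87.4 z [12.  17.3 56.3]
side -x barrel 307 [ 482.4 -317. ] [26.5 43.3] 88.6 z [37.6 51.1 57.3]
side -x top 154 [ 482.9 -316.7] [26.  30.4] 89.3 z [51.6 55.1 57.6]
t 23.9 tcp [ 482.4 -313.7  130.3] f [ 1.   0.1 -0.2] op 48.0 -> [[-0.128, -3.692, -4.242], [-0.006, -0.017, 1.211]]
t 23.9 tcp [ 482.4 -313.7  130.3] f [ 1.   0.1 -0.2] op 48.0 -> [[-0.037, 0.056, 2.381], [-0.005, -0.017, 0.044]]
```

```bash
python3 -m pendant '[[[-0.02,0.04,0.5],[0,0,0],48],[[-0.02,0.04,1.2],[0,0,0],48],[[-0.02,0.04,1.8],[0,0,0],48],[[-0.02,0.04,2.2],[0,0,0],48],[[-0.02,0.04,2.38],[0,0,0],48],[[-0.02,0.04,2.38],[0,0,0],30],[[-0.02,0.04,2.38],[0,0,0],20],[[-0.02,0.04,2.38],[0,0,0],15]]' 40; python3 -m pendant '[[[0,0,0],[0,0,0],15],[[0,0,0],[0,0,0],15],[[0,0,0],[0,0,0],15],[[0,0,0],[0,0,0],15],[[0,0,-0.3],[0,0,0],15],[[0,0,-1],[0,0,0],15],[[0,0,-2],[0,0,0],15],[[0,0,-3],[0,0,0],15]]'; python3 -c "
from h import *
for w in ((440,-150,195,-82),(405,-10,200,-65)): go(*w)"
```

```text
time_s: 24.9
tcp_pos: [481.3, -316.3, 34.5]
orientation: [1.0, -0.025, 0.001, 0.0]
contact_force: [0.3, 1.6, 1.7]
opening: 23.7
grip_force: 40.0
time_s: 25.9
tcp_pos: [480.3, -315.9, 155.1]
orientation: [1.0, -0.025, -0.001, -0.0]
contact_force: [0.4, 0.0, -3.0]
opening: 23.9
grip_force: 40.0
t 25.9 tcp [ 480.3 -315.9  155.1] f [ 0.4  0.  -3. ] op 23.9 -> [[-1.213, -4.093, -0.996], [-0.003, 0.01, -1.807]]
t 25.9 tcp [ 480.3 -315.9  155.1] f [ 0.4  0.  -3. ] op 23.9 -> [[-2.261, -7.546, -1.119], [-0.005, 0.009, -4.641]]
```

```bash
python3 -m pendant '[[[-0.1,-0.6,-0.4],[0,0,-0.2],15],[[-0.4,-1.4,-0.8],[0,0,-0.6],15],[[-0.7,-2.4,-1],[0,0,-1.1],15],[[-1,-3.5,-1.1],[0,0,-1.6],15],[[-1.35,-4.7,-1.1],[0,0,-2.3],15],[[-1.7,-5.8,-1.1],[0,0,-3],15],[[-2,-6.8,-1.1],[0,0,-3.9],15],[[-2.26,-7.55,-1.1],[0,0,-4.64],15]]' 40;  python3 -c "
from h import *
for w in ((400,100,200,-48),(410,210,190,-28),(428,330,150,-8.6)): go(*w)"
```

```text
time_s: 26.9
tcp_pos: [404.5, -8.5, 198.1]
orientation: [0.976, 0.218, 0.0, -0.0]
contact_force: [-0.1, 0.0, -3.2]
opening: 23.8
grip_force: 40.0
t 26.9 tcp [404.5  -8.5 198.1] f [-0.1  0.  -3.2] op 23.8 -> [[1.054, -2.502, -0.045], [-0.007, -0.004, -2.795]]
t 26.9 tcp [404.5  -8.5 198.1] f [-0.1  0.  -3.2] op 23.8 -> [[2.453, -4.883, 0.207], [-0.006, -0.006, -6.128]]
t 26.9 tcp [404.5  -8.5 198.1] f [-0.1  0.  -3.2] op 23.8 -> [[4.138, -7.404, 1.21], [-0.005, -0.007, -9.361]]
```

```bash
python3 -m pendant '[[[0.4,-1,0],[0,0,-1],15],[[0.9,-2.2,0],[0,0,-2.4],15],[[1.5,-3.4,0],[0,0,-3.9],15],[[2.2,-4.6,0.1],[0,0,-5.5],15],[[2.9,-5.7,0.2],[0,0,-7],15],[[3.6,-6.7,0.4],[0,0,-8.4],15],[[4.1,-7.3,0.8],[0,0,-9.3],15],[[4.14,-7.4,1.2],[0,0,-9.36],15]]' 40;python3 -m pendant '[[[0,0,0],[0,0,0],15],[[0,0,0],[0,0,0],15],[[0,0,0],[0,0,0],15],[[0,0,0],[0,0,0],15],[[0,0,0],[0,0,0],15],[[0,0,0],[0,0,0],15],[[0,0,0],[0,0,0],15],[[0,0,0],[0,0,0],15]]';  python3 -c "
from h import *
go(428,330,37.5,-8.6)
p,d=snap('side'); W=cloud('side',d); X,Y,Z=[W[...,i] for i in range(3)]
m=(X>370)&(X<490)&(Y>260)&(Y<400)&(Z>90)&(Z<150); P=W[m]; print(len(P),cv2.minAreaRect(P[:,:2].astype(np.float32)),np.percentile(P[:,2],[1,5,20,50]))
cv2.imwrite('pics/c6.png',cv2.resize(p[90:240,120:320,::-1],(800,600)))
"
```

```text
time_s: 27.9
tcp_pos: [430.3, 330.1, 149.2]
orientation: [0.758, 0.652, 0.0, 0.0]
contact_force: [-0.1, -0.1, -2.7]
opening: 24.1
grip_force: 40.0
time_s: 28.9
tcp_pos: [430.4, 328.2, 149.8]
orientation: [0.759, 0.651, -0.0, -0.0]
contact_force: [1.0, 0.3, -2.4]
opening: 23.9
grip_force: 40.0
t 28.9 tcp [430.4 328.2 149.8] f [ 1.   0.3 -2.4] op 23.9 -> [[0.034, -0.065, 2.808], [-0.001, 0.0, -0.037]]
148 ((428.2911376953125, 314.4179992675781), (63.039249420166016, 39.5606803894043), 80.99246978759766) [122.12241836 124.14129359 128.9629655  131.17003752]
```

View pics/c6.png

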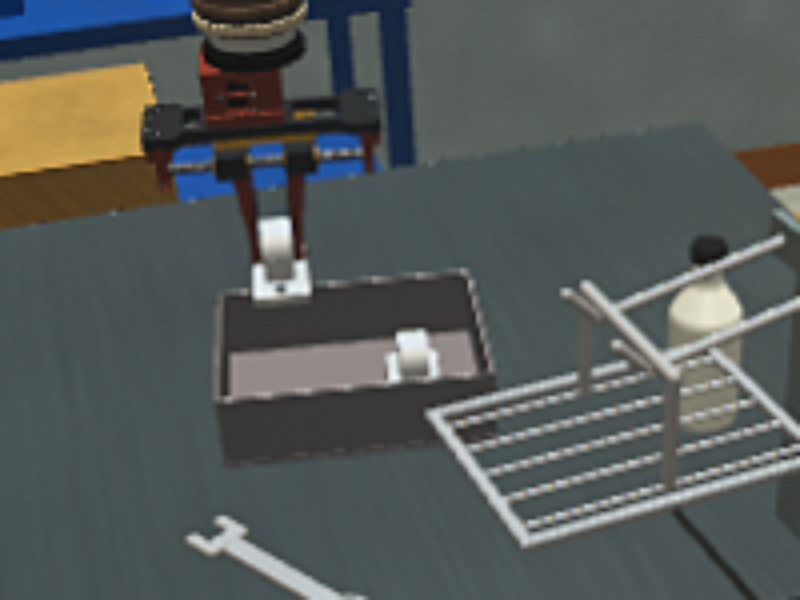

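The crop shows the first casting flat on the tote floor at (412,360), the second held level above the free half at (280,260), and the cover still on both prongs.

```bash
python3 -m pendant '[[[0.02,-0.04,0.5],[0,0,0],15],[[0.02,-0.04,1.2],[0,0,0],15],[[0.02,-0.04,1.8],[0,0,0],15],[[0.02,-0.04,2.3],[0,0,0],15],[[0.02,-0.04,2.6],[0,0,0],15],[[0.02,-0.04,2.75],[0,0,0],15],[[0.02,-0.04,2.8],[0,0,0],15],[[0.02,-0.04,2.8],[0,0,0],15]]' 40;  python3 -m pendant '[[[0,0,0.02],[0,0,0],15],[[0,0,0.04],[0,0,0],15],[[0,0,0.06],[0,0,0],15],[[0,0,0.07],[0,0,0],15],[[0,0,0.07],[0,0,0],15],[[0,0,0.07],[0,0,0],15],[[0,0,0.07],[0,0,0],15],[[0,0,0.07],[0,0,0],15]]'
```

```text
time_s: 29.95
tcp_pos: [429.2, 329.5, 38.3]
orientation: [0.759, 0.651, 0.0, -0.0]
contact_force: [0.3, 1.0, -3.3]
opening: 24.0
grip_force: 40.0
time_s: 30.95
tcp_pos: [428.9, 329.3, 35.1]
orientation: [0.759, 0.651, 0.0, -0.0]
contact_force: [0.6, 0.0, -2.8]
opening: 23.8
grip_force: 40.0
```

```bash
python3 -m pendant '[[[0,0,0.01],[0,0,0],15],[[0,0,0.02],[0,0,0],15],[[0,0,0.03],[0,0,0],15],[[0,0,0.03],[0,0,0],15],[[0,0,0.03],[0,0,0],15],[[0,0,0.03],[0,0,0],15],[[0,0,0.03],[0,0,0],15],[[0,0,0.03],[0,0,0],15]]'
```

```text
time_s: 31.95
tcp_pos: [428.9, 329.3, 34.4]
orientation: [0.759, 0.651, 0.0, -0.0]
contact_force: [-2.1, -3.0, 6.2]
opening: 23.6
grip_force: 40.0
```

Contact felt, so I'll release and rise.

```bash
python3 -m pendant '[[[0,0,-0.01],[0,0,0],24],[[0,0,-0.01],[0,0,0],26],[[0,0,-0.01],[0,0,0],34],[[0,0,-0.01],[0,0,0],44],[[0,0,-0.01],[0,0,0],44],[[0,0,-0.5],[0,0,0],44],[[0,0,-1.6],[0,0,0],44],[[0,0,-3],[0,0,0],44]]' 3; python3 -m pendant '[[[0,-0.8,-3.5],[0,0,0],44],[[0,-1.5,-4],[0,0,0],44],[[1,-1.5,-4],[0,0,0],44],[[2,-1.5,-4],[0,0,0],44],[[3.5,-1.5,-4],[0,0,0],44],[[5,-1.5,-4],[0,0,0],44],[[5,-1.5,-4],[0,0,0],44],[[5,-1.5,-4],[0,0,0],44]]'; python3 - <<'E'
from h import *
p,d=snap('top');p2,d2=snap('side')
cv2.imwrite('pics/c7.png',np.hstack([cv2.resize(p[90:290,100:300,::-1],(400,400)),cv2.resize(p2[110:260,160:310,::-1],(400,400))]))
for n,d in (('top',d),('side',d2)):
    W=cloud(n,d); X,Y,Z=[W[...,i] for i in range(3)]
    m=(X>340)&(X<620)&(Y>200)&(Y<440)&(Z>52)&(Z<80)
    print(n,cv2.minAreaRect(W[m][:,:2].astype(np.float32)))
    for x0,y0 in ((430,329),(530,313)):
        m=(np.hypot(X-x0,Y-y0)<45)&(Z>35)&(Z<75); P=W[m]; print(len(P),cv2.minAreaRect(P[:,:2].astype(np.float32)),np.percentile(P[:,2],[95]))
E
```

```text
time_s: 32.95
tcp_pos: [428.3, 328.7, 154.3]
orientation: [0.759, 0.651, -0.001, 0.0]
contact_force: [0.7, 0.6, -0.1]
opening: 44.3
grip_force: 0.0
time_s: 33.95
tcp_pos: [400.6, 535.4, 313.2]
orientation: [0.76, 0.65, -0.001, 0.001]
contact_force: [-0.2, -1.1, -0.6]
opening: 44.3
grip_force: 0.0
top ((478.96881103515625, 323.1954040527344), (173.60321044921875, 218.5059356689453), 81.32841491699219)
116 ((425.8221130371094, 329.3502502441406), (41.90168380737305, 23.829198837280273), 79.95694732666016) [58.27866749]
121 ((527.349365234375, 313.42803955078125), (42.23234939575195, 24.10053825378418), 80.32147979736328) [58.14500159]
side ((479.8890075683594, 321.33319091796875), (177.9363555908203, 217.06036376953125), 81.53165435791016)
78 ((426.7402648925781, 326.83966064453125), (42.66304016113281, 23.9621639251709), 81.04609680175781) [57.82403847]
77 ((527.8321533203125, 307.7615051269531), (36.022499084472656, 24.03694725036621), 78.84951782226562) [58.06326476]
```

View pics/c7.png

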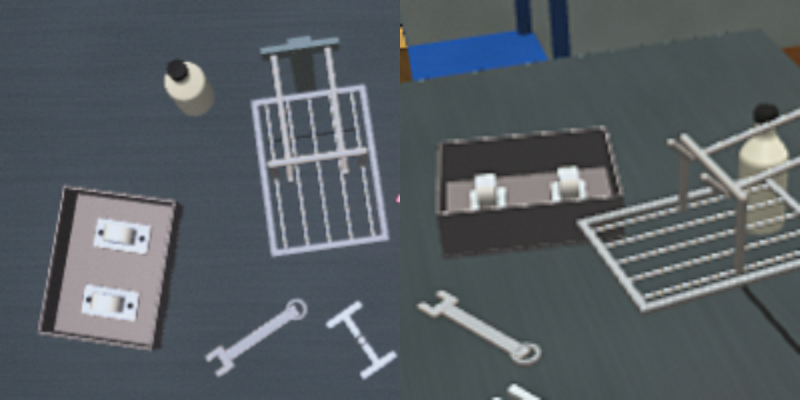

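Both castings stand flat in the tote, at (122,235) and (110,303) in the top crop. The tote has not moved, the cover hangs on both prongs at (285,160) and (345,155), and the arm is clear of everything.

```bash
python3 -c "
from cell import env
print(env.hand_in())"
```

```text
the job is handed in; nothing more can be done
None
```

The job is handed in at about 34 s: the cover hangs on both prongs, both castings stand flat on the tote floor, the tote has not moved and I touched nothing else on the bench; the hand-in returned no verdict.

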